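# Reset the tripped tea warmer

### The job

The tea warmer has cut out: push its sliding shutter back to uncover the finger well, reach a fingertip in and press the sunken reset key fully down, keeping it down for two seconds. Then let the key rise and push the shutter fully closed over the well again. Only push and press, gently: do not grip the tab, and do not lift or shift the warmer, the jug on it or the things standing around it, and leave the raised start key alone.

Things in the scene. Friction and masses are not known exactly. Their poses are not given: they have to be found in the camera images.
- warmer: Tea warmer: loose low box of 3.2 kg, 220 (x) by 360 (y) by 65 mm high, dark steel top, on rubber feet on the counter. Origin at the centre of its underside, z up, front towards -x. On top: a round hotplate (132 mm across, 3 mm high, centre at x +10, y +95 mm), the shuttered finger well on the -y half, a raised start key near the front edge.
- well (a point): Centre of the mouth of the finger well, level with the warmer's top (65 mm above the counter), at x -45, y -90 mm in the warmer's frame; same axes as the warmer. The well is a square hole 44 by 44 mm, 27 mm deep, with upright walls and sides parallel to the warmer's; the reset key stands in the middle of its floor.
- shutter (a joint): Position of the aluminium shutter along the warmer's +x, m: 0 closed (centred over the well), 0.07 fully open, hard stops at both; starts at 0 to 0.02. Plate 62 by 62 mm, upper face 5 mm above the warmer's top; the well is wholly clear from 0.053 on. About 1.5 N of friction; stays where left. Guide rails along x, 6 mm high, inner faces 32 mm to either side of the well's centre.
- tab_top (a point): Top centre of the upright tab in the middle of the shutter plate, moving with the shutter: the tab is 8 mm thick (x), 36 mm wide (y), rises 18 mm above the plate and its top is 23 mm above the warmer's top. Push its front face (-x side) to open, its back face (+x side) to close.
- reset_key (a joint): Travel of the sunken reset key, m: 0 up, 0.006 fully down. It is sprung: about 0.6 N to start, 4.2 N at the bottom, and it rises by itself.
- key_top (a point): Top centre of the reset key: a white plastic disc 24 mm across on the floor of the well; when up, its top is 18 mm below the warmer's top (9 mm above the well's floor). Moves with the key.
- start_key (a joint): Travel of the raised start key, m: 0 up, 0.006 fully down; sprung like the reset key. Not to be pressed.
- start_top (a point): Top centre of the start key: a white plastic disc 24 mm across standing 11 mm proud of the warmer's top, at x -85, y +20 mm in the warmer's frame.
- jug: Loose open glass jug without a handle, 90 mm across, 120 mm high, standing on the hotplate; origin at the centre of its underside.
- caddy: Loose closed steel tea caddy, 72 mm across, 120 mm high, on the counter near the warmer; origin at the centre of its underside.
- mug: Loose white ceramic cup, 76 mm across, 85 mm high, on the counter near the warmer; origin at the centre of its underside.
- cup_stand: Loose wooden stand with a stack of paper cups, 104 mm across, 134 mm high, on the counter beyond the warmer's -y end; origin at the centre of its underside.

How it is judged:
On the way, in this order (a step that is already met when the one before it is completed fails the run):
1. the shutter is pushed back from the well (35 mm or more) (value of joint shutter above 0.035 m), for 0.2 s.
2. the reset key is held down (4.5 mm or more of its 6 mm) for 1.5 s (value of joint reset_key above 0.0045 m), for 1.5 s.
At the end, for the whole second after the job is handed in: The shutter is closed to within 5 mm, the reset key has risen (under 2 mm of travel) and so has the start key, the warmer is within 20 mm of where it stood, and the jug stands on its hotplate within 30 mm of where it stood, both at rest (value of joint shutter below 0.005 m and value of joint each of reset_key, start_key below 0.002 m and distance of warmer from where it was at the start of the episode below 0.02 m and distance of jug from where it was at the start of the episode below 0.03 m and z of jug in the frame of warmer between 0.064 and 0.072 m and linear speed of each of warmer, jug below 0.02 m/s); the robot touches nothing.
It fails at once if the shutter is gripped or rammed (over 35 N from the fingers) (contact force between the fingers and shutter above 35 N).
It fails at once if the start key is pressed (3 mm or more) (value of joint start_key above 0.003 m).
It fails at once if the warmer is shoved by 20 mm or more, lifted or tipped (height (world z) of warmer above 0.01 m or angle between warmer's own z axis and vertical above 0.06 rad or distance of warmer from where it was at the start of the episode above 0.02 m).
It fails at once if the jug is shifted, lifted or tipped (distance of jug from where it was at the start of the episode above 0.03 m or height (world z) of jug above 0.08 m or angle between jug's own z axis and vertical above 0.2 rad).
It fails at once if the caddy, the ceramic cup or the cup stand is shifted, lifted or tipped (distance of any of caddy, mug, cup_stand from where it was at the start of the episode above 0.02 m or angle between any of caddy, mug, cup_stand's own z axis and vertical above 0.2 rad).
It also fails if it takes over 51 s, if anything falls off the work surface, if the arm or the gripper's body presses on something with over 40 N, if the wrist force passes 120 N, or if a joint passes its speed limit or range.

### The arm

A 6-joint arm with a two-finger parallel gripper is mounted at the origin on the work surface. World frame = base frame: x ahead of the robot, y to its left, z up, the work surface at z = 0. Lengths are in m, angles in rad, forces in N, time in s.
With the tool pointing down it reaches from about 0.375 to 0.9 m from the base axis. Payload 3.1 kg.
Tool frame: the origin (TCP) lies between the finger pads; the fingertips stand manip.nose_length ahead of it and the grasp point (between the pads) lies 5 mm behind it (manip.nose_length is the distance from the TCP to the fingertips, in m); z points along the fingers, y is the line along which they close (so a half turn about z gives the same grasp; the last joint's range is limited). The gripper opens to 85 mm and grips with 20 to 120 N. Pads are 22 mm wide; open, the fingers measure 114 mm over their backs; the gripper's body (76 mm by 85 mm) begins 54 mm behind the grasp point. The pads swing forward as they close: fully open they stand 13 mm farther back than shut.
Start: joints at [-1.409, 0.527, 1.433, -0, 1.181, -0.178], TCP at [0.209, -0.589, 0.245] pointing down, gripper open.
Joint ranges: [-3.08, 3.08], [-0.75, 2.2], [0.22, 2.44], [-1.43, 4.57], [0, 2.65], [-2.85, 2.85]. Speed limits (rad/s): [2.79, 2.79, 3.14, 3.14, 3.14, 3.14].

### API

Orientations are given as a unit quaternion [x, y, z, w].
In Python, from station import monitor, eyes, job, manip gives the robot as it stands.
- The arm moves only by the shell command python3 -m pendant 'ROWS' [FORCE]. ROWS is JSON, a list that holds one entry, the list of rows, each a list of 7 numbers: the shift along the tool's x, y, z as a fraction of full scale, then the turn, a rotation vector about the tool's x, y, z as a fraction of full scale, then the opening, from 0 (shut) to 1 (fully open). A call has 1 to 20 rows; each row shifts and turns the commanded pose from where the row before left it, along the tool's axes as they then stand; what a row does not reach is not made up. Full scale, the value 1, is 800 mm for a shift and 0.12 rad for a turn. A row lasts 1/10 s, in which the tool goes at most 50 mm and 8.59 degrees, less where a joint would pass 70% of its speed; a pose out of reach is approached as far as the arm can. A call with a number of a shift or a turn outside -1 to 1 is refused whole. A call with a gripper value outside its range is refused whole. The fingers move at their own pace and stop on an object; FORCE is the grip in N (left out, the last holds). Time passes only in rows, so rows that do not move let the fingers close. It gives the time, the measured TCP pose, the force, the opening and the grip force at its end, in the units of the state.
- monitor.sense(): the state, without advancing time (a new reading comes with each control period).
- eyes.snapshot(name): name is "side" or "top" or "wrist"; returns a dict with "pixels" (384x512x3 uint8, red, green, blue), "depth" (384x512 float32, m along the optical axis (not along the pixel's ray), 0 where there is no reading), "intrinsics" (3x3 intrinsics, pixels), "eye" and "attitude" of the camera in the world. Camera axes: x right, y down, z forward; pixel columns grow to the right and rows downward; lengths in m; the calibration is good to about 2 mm. A picture is of the moment at which its call begins.
- job.sign_off(): hands the job in; it is judged then, once.
The state is a dict: "t": time; "q": joint angles; "qd": joint speeds; "tau": joint torques, N m; "tcp_pos": TCP position; "tool_rot": TCP orientation; "force": force on the tool from outside, world axes, zero at the start; "ft_torque": the same for the moment, N m; "finger_gap": opening from 0.0 (shut) to 1.0 (fully open); "gripper_force": force on a finger pad.
Only numpy, scipy, OpenCV 4.12 (cv2) and the standard library are available. Lean on these libraries where they do the work, as an engineer would, in place of code of your own. Each camera call takes 0.05 s, during which the arm holds its last target. There are 200 camera calls.

## Working session

There is one attempt and no reset: what is moved stays moved. The work goes in short steps, Python scripts to look and compute and a shell command to move; the robot and the scene stay as the last step left them, time stands still between calls to the robot, and variables do not carry over. Pictures are saved under pics/ and viewed, at most 10 in all, crops included, and the job is handed in when it is done.

```bash
ls; mkdir -p pics; cat > h.py <<'E'
import numpy as np, cv2
from station import monitor, eyes, job, manip
from scipy.spatial.transform import Rotation as R
def rot(a):
    a=np.array(a,float)
    return a if a.shape==(3,3) else R.from_quat(a).as_matrix()
def cloud(s):
    d=s["depth"];K=np.array(s["intrinsics"]);v,u=np.indices(d.shape)
    p=np.stack([(u-K[0,2])/K[0,0]*d,(v-K[1,2])/K[1,1]*d,d],-1)
    return p@rot(s["attitude"]).T+np.array(s["eye"])
def ray(s,u,v,z):
    K=np.array(s["intrinsics"]);r=rot(s["attitude"])@np.array([(u-K[0,2])/K[0,0],(v-K[1,2])/K[1,1],1])
    e=np.array(s["eye"]);return e+r*(z-e[2])/r[2]
E
python3 - <<'E'
from h import *
print(manip.nose_length, monitor.sense())
for n in("top","side"):
    s=eyes.snapshot(n);np.save(f"{n}.npy",s,allow_pickle=True)
    cv2.imwrite(f"pics/{n}0.png",s["pixels"][...,::-1]);print(n,s["eye"],s["attitude"],s["intrinsics"])
    if n=="top": print(ray(s,0,0,0),ray(s,511,383,0))
E
```

```text
pics
0.014 {'t': 0.0, 'q': array([-1.40850274e+00,  5.28480821e-01,  1.43390595e+00, -3.79123873e-05,
        1.18138584e+00, -1.78518342e-01]), 'qd': array([ 0.00192533, -0.00084915,  0.00032906,  0.00033698,  0.0007528 ,
       -0.00075059]), 'tau': array([-6.46915601e-05, -4.42349625e+01, -1.78022951e+01, -3.29827399e-04,
        8.43297603e-03, -8.33946245e-09]), 'tcp_pos': array([ 0.20880254, -0.58836129,  0.24432342]), 'tool_rot': array([ 9.85514194e-01,  1.69589460e-01, -8.68634558e-06, -1.09008550e-03]), 'force': array([0.06817299, 0.41669693, 0.69202588]), 'ft_torque': array([ 0.00639163, -0.01298792, -0.01757787]), 'gripper_force': 0.0, 'finger_gap': 0.9947205873368123}
top [0.51022565 0.07689458 1.27589232] [ 0.71518716 -0.69772103  0.03675843 -0.01847991] [[440.67743879   0.         252.37534182]
 [  0.         440.67743879 198.70381909]
 [  0.           0.           1.        ]]
[1.18180019 0.80704682 0.        ] [ 0.10160831 -0.70635484  0.        ]
side [0.20613093 0.63973931 0.74730252] [-0.26833933  0.87719388 -0.37865466  0.12306728] [[369.34575439   0.         259.68590949]
 [  0.         369.34575439 187.67747454]
 [  0.           0.           1.        ]]
```

View pics/top0.png

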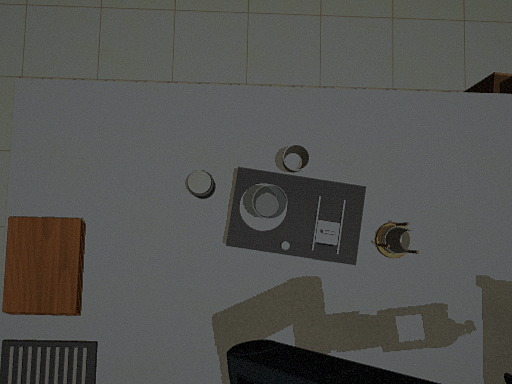

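View pics/side0.png

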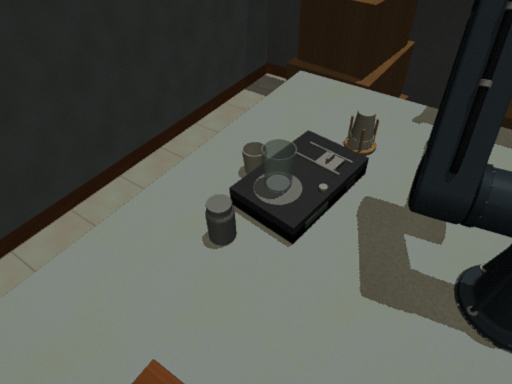

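The top view shows the warmer with corners near (237,167), (366,185), (356,265) and (228,245), the start key at (286,245), the shutter at about (327,233) between its rails, and the cup stand at (393,240). In the side view the shutter is near (330,158) and the jug is on the hotplate.

```bash
python3 - <<'E'
from h import *
s=np.load("top.npy",allow_pickle=True).item();P=cloud(s);z=P[...,2]
m=((z>.055)&(z<.075)).astype(np.uint8);m[:150]=0;m[280:]=0;m[:,:215]=0;m[:,372:]=0
m=cv2.morphologyEx(m,cv2.MORPH_OPEN,np.ones((3,3)))
q=P[m>0][:,:2];print(len(q),np.median(z[m>0]))
# scale by plane ray: use real z
r=cv2.minAreaRect((q*1000).astype(np.float32));print(r)
c=np.array(r[0])/1000
b=cv2.boxPoints(r)/1000;print(b)
e=[b[(i+1)%4]-b[i] for i in range(4)];l=max(e,key=np.linalg.norm);l=l*np.sign(l[1]);l/=np.linalg.norm(l)
yaw=np.arctan2(-l[0],l[1]);print("yaw",yaw)
Rz=np.array([[np.cos(yaw),-np.sin(yaw)],[np.sin(yaw),np.cos(yaw)]])
for n,o in dict(well=(-.045,-.09),start=(-.085,.02),hot=(.01,.095)).items(): print(n,c+Rz@o)
print("start px",ray(s,286,245,.076))
g=s["pixels"].astype(int).min(-1)
im=cv2.resize(s["pixels"][160:275,215:420,::-1],None,fx=3.9,fy=3.9,interpolation=cv2.INTER_CUBIC)
cv2.imwrite("pics/c1.png",cv2.convertScaleAbs(im,alpha=1.8))
# local coords of bright pixels near well
w=(P[...,:2]-c)@Rz
for a in np.arange(-.1,.11,.005):
    k=(abs(w[...,0]-a)<.0025)&(abs(w[...,1]+.09)<.012)&(z>.05)
    print(round(a,3),k.sum(),np.round(np.max(z[k]),4) if k.any() else 0, g[k].mean().round() if k.any() else 0)
E
```

```text
9215 0.06590511604300131
((563.0394287109375, -75.843505859375), (360.4632568359375, 220.34303283691406), 82.76742553710938)
[[ 0.43105385 -0.24077079]
 [ 0.64964366 -0.26851138]
 [ 0.695025    0.08908377]
 [ 0.47643518  0.11682437]]
yaw -0.12623233
well [ 0.50706672 -0.15946202]
start [ 0.4812337  -0.04530137]
hot [0.58492011 0.01714163]
start px [ 0.48086984 -0.04733014  0.076     ]
-0.1 16 0.0693 42.0
-0.095 16 0.0704 44.0
-0.09 17 0.0679 43.0
-0.085 16 0.0688 45.0
-0.08 16 0.0697 42.0
-0.075 17 0.0696 42.0
-0.07 16 0.0684 35.0
-0.065 5 0.0727 72.0
-0.06 16 0.0748 97.0
-0.055 17 0.073 93.0
-0.05 15 0.0769 93.0
-0.045 16 0.0739 94.0
-0.04 15 0.0742 89.0
-0.035 19 0.0923 83.0
-0.03 14 0.091 75.0
-0.025 15 0.074 93.0
-0.02 17 0.0724 94.0
-0.015 14 0.0737 92.0
-0.01 18 0.0744 93.0
-0.005 15 0.0733 91.0
0.0 15 0.0712 38.0
0.005 16 0.0696 44.0
0.01 15 0.0698 42.0
0.015 17 0.0704 43.0
0.02 15 0.0701 40.0
0.025 18 0.069 44.0
0.03 17 0.0707 42.0
0.035 13 0.0713 44.0
0.04 15 0.0696 43.0
0.045 17 0.0675 43.0
0.05 17 0.0711 41.0
0.055 13 0.0686 41.0
0.06 14 0.0696 42.0
0.065 16 0.0686 43.0
0.07 17 0.0683 40.0
0.075 16 0.0689 42.0
0.08 14 0.0675 41.0
0.085 15 0.0729 40.0
0.09 17 0.0701 41.0
0.095 14 0.0704 42.0
0.1 13 0.069 41.0
0.105 16 0.0685 39.0
```

View pics/c1.png

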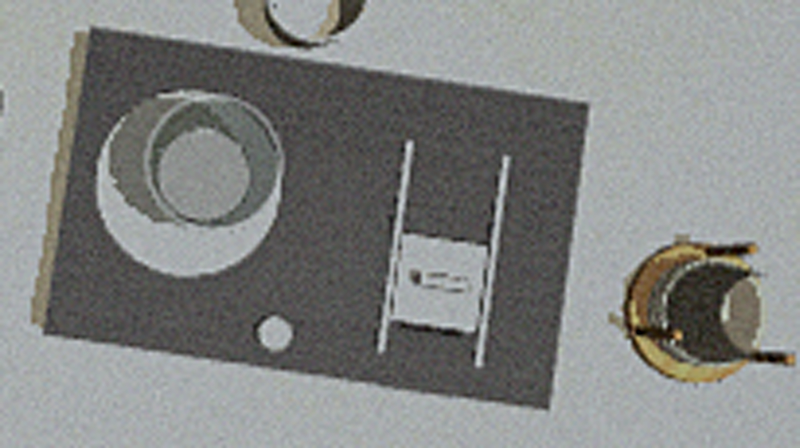

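The top view puts the warmer's centre at (0.563, -0.076) with yaw -0.126. The well is at about (0.507, -0.159) and the shutter is about 10 mm open. I'll move above the well's front, shut the fingers and turn to line up with the warmer.

```bash
python3 -m pendant '[[[0.0386,-0.0304,0,0,0,0,0],[0.0386,-0.0304,0,0,0,0,0],[0.0386,-0.0304,0,0,0,0,0],[0.0386,-0.0304,0,0,0,0,0],[0.0386,-0.0304,0,0,0,0,0],[0.0386,-0.0304,0,0,0,0,0],[0.0386,-0.0304,0,0,0,0,0],[0.0386,-0.0304,0,0,0,0,0],[0.0386,-0.0304,0,0,0,0,0],[0.0386,-0.0304,0,0,0,0,0],[0.0386,-0.0304,0,0,0,0,0],[0.0386,-0.0304,0,0,0,0,0],[0.0386,-0.0304,0,0,0,0,0],[0,0,0,0,0,0.97,0],[0,0,0,0,0,0.97,0],[0,0,0,0,0,0.97,0],[0,0,0,0,0,0.98,0],[0,0,0,0,0,0,0],[0,0,0,0,0,0,0]]]'
python3 - <<'E'
from h import *
s=eyes.snapshot("wrist");np.save("wrist.npy",s,allow_pickle=True)
t=monitor.sense();print(t["t"],t["tcp_pos"],R.from_quat(t["tool_rot"]).as_matrix().round(3),t["finger_gap"],s["eye"])
cv2.imwrite("pics/w1.png",s["pixels"][...,::-1])
E
```

```text
t: 2.0
tcp_pos: [0.4814, -0.1568, 0.2451]
tool_rot: [0.998, -0.062, -0.0, -0.0]
force: [-0.6, -0.1, -0.1]
finger_gap: 0.003
gripper_force: 0.0
2.05 [ 0.48145899 -0.1568199   0.24513565] [[ 0.992 -0.124 -0.   ]
 [-0.124 -0.992  0.   ]
 [-0.    -0.    -1.   ]] -0.0007231304391327076 [ 0.54941149 -0.16487826  0.37366235]
```

View pics/w1.png

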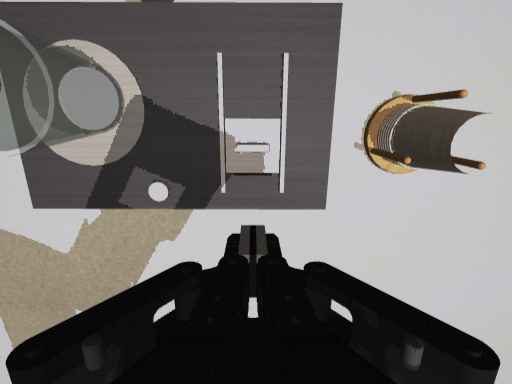

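The wrist view shows the rails at columns 221 and 285, the tab top at (252,147), the plate spanning rows 118-173 and the start key at (158,191). The view is square to the warmer.

```bash
python3 - <<'E'
from h import *
s=np.load("wrist.npy",allow_pickle=True).item();t=monitor.sense();T=R.from_quat(t["tool_rot"]).as_matrix();p=t["tcp_pos"]
f=lambda u,v,z:(T.T@(ray(s,u,v,z)-p)).round(4)
print("tab",f(252,147,.088),"start",f(158,191,.076),ray(s,158,191,.076))
print("plate back/front",f(252,118,.07),f(252,173,.07))
print("rails front",f(223,191,.071),f(282,191,.071),"back",f(220,54,.071),f(286,54,.071))
print("front edge",f(60,209,.065),f(300,209,.065),"right corners",f(326,209,.065),f(341,3,.065))
c=np.array([.563,-.0758]);a=-.126
u=np.array([np.cos(a),np.sin(a)]);n=np.array([-u[1],u[0]]);w=np.r_[c-.045*u-.09*n,.065]
print("well est top",(T.T@(w-p)).round(4))
E
```

```text
tab [ 0.0373 -0.0011  0.1571] start [-0.0149 -0.1106  0.1692] [ 0.48030818 -0.04516366  0.076     ]
plate back/front [ 0.0671 -0.0011  0.1751] [ 0.0053 -0.0011  0.1751]
rails front [-0.0162 -0.0355  0.1742] [-0.0162  0.0344  0.1741] back [ 0.1307 -0.0342  0.1741] [0.1307 0.034  0.1741]
front edge [-0.0411 -0.2377  0.1802] [-0.0409  0.058   0.1801] right corners [-0.0408  0.09    0.1801] [0.1784 0.0883 0.18  ]
well est top [ 0.0258 -0.0005  0.1801]
```

The top and wrist estimates agree: the well is 25 mm ahead of the TCP and centred sideways, and the shutter is about 11 mm open. I'll descend in front of the tab and start the push.

```bash
python3 -m pendant '[[[0,0,0.0385,0,0,0,0],[0,0,0.0385,0,0,0,0],[0,0,0.0385,0,0,0,0],[0,0,0.0385,0,0,0,0],[0,0,0.0385,0,0,0,0],[0,0,0,0,0,0,0],[0.01,0,0,0,0,0,0],[0.01,0,0,0,0,0,0],[0.005,0,0,0,0,0,0],[0.005,0,0,0,0,0,0],[0.005,0,0,0,0,0,0],[0.005,0,0,0,0,0,0],[0.005,0,0,0,0,0,0]]]'
```

```text
t: 3.35
tcp_pos: [0.5173, -0.1612, 0.0915]
tool_rot: [0.998, -0.063, -0.0, -0.0]
force: [-1.5, -0.2, 0.7]
finger_gap: 0.001
gripper_force: 0.8
```

```bash
python3 -m pendant '[[[0.005,0,0,0,0,0,0],[0.005,0,0,0,0,0,0],[0.005,0,0,0,0,0,0],[0.005,0,0,0,0,0,0],[0.005,0,0,0,0,0,0],[0.005,0,0,0,0,0,0],[0.005,0,0,0,0,0,0],[0.005,0,0,0,0,0,0],[0.005,0,0,0,0,0,0],[0.0025,0,0,0,0,0,0],[0,0,0,0,0,0,0],[0,0,0,0,0,0,0],[0,0,0,0,0,0,0]]]'
python3 - <<'E'
from h import *
s=eyes.snapshot("top")
t=monitor.sense();print(t["tcp_pos"])
E
```

```text
t: 4.65
tcp_pos: [0.5555, -0.1665, 0.0915]
tool_rot: [0.998, -0.063, 0.001, 0.0]
force: [0.3, -0.2, -0.1]
finger_gap: 0.002
gripper_force: 0.0
[ 0.55538521 -0.16646149  0.0914565 ]
```

```bash
python3 -m pendant '[[[-0.02,0,0,0,0,0,0],[-0.025,0,-0.03,0,0,0,0],[-0.025,0,-0.03,0,0,0,0],[-0.0225,0,-0.03,0,0,0,0],[0,0,0,0,0,0,0],[0,0,0,0,0,0,0],[0,0,0,0,0,0,0]]]'
python3 - <<'E'
from h import *
s=eyes.snapshot("wrist");np.save("wrist2.npy",s,allow_pickle=True)
t=monitor.sense();print(t["t"],t["tcp_pos"],t["force"])
cv2.imwrite("pics/w2.png",s["pixels"][...,::-1])
E
```

```text
t: 5.4
tcp_pos: [0.4822, -0.1571, 0.1628]
tool_rot: [0.998, -0.063, 0.0, 0.0]
force: [-1.3, 0.9, -0.3]
finger_gap: -0.001
gripper_force: 0.0
5.45 [ 0.4820935  -0.15700231  0.16253382] [-0.75727643  0.00169899  0.56793856]
```

View pics/w2.png

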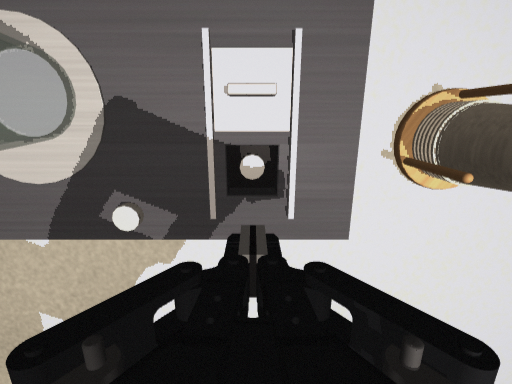

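The well is clear: its mouth spans about columns 227-279 and rows 145-194, the key is at (252,167), and the plate's front edge is at row 131.

```bash
python3 - <<'E'
from h import *
s=np.load("wrist2.npy",allow_pickle=True).item();t=monitor.sense();T=R.from_quat(t["tool_rot"]).as_matrix();p=t["tcp_pos"]
f=lambda u,v,z:(T.T@(ray(s,u,v,z)-p)).round(4)
g=s["pixels"].min(-1)[148:192,232:275]
n,l,st,ce=cv2.connectedComponentsWithStats((g>90).astype(np.uint8));i=1+np.argmax(st[1:,4]);k=ce[i]+[232,148];print(k,st[i])
print("key",f(*k,.047),"mouth",f(227,145,.065),f(279,194,.065),"start",f(126,217,.076),"plate front",f(252,131,.07),"tab front",f(252,95,.088))
E
```

```text
[251.79713115 166.37909836] [  8   6  25  26 488]
key [ 0.0242 -0.0009  0.1155] mouth [ 0.0457 -0.0218  0.0975] [0.0026 0.0233 0.0975] start [-0.015  -0.11    0.0866] plate front [ 0.0575 -0.0007  0.0925] tab front [ 0.0837 -0.0006  0.0745]
```

```bash
python3 -m pendant '[[[0.03,0,0,0,0,0,0],[0,0,0.025,0,0,0,0],[0,0,0.025,0,0,0,0],[0,0,0.025,0,0,0,0],[0,0,0.025,0,0,0,0],[0,0,0.0125,0,0,0,0],[0,0,0.0085,0,0,0,0],[0,0,0,0,0,0,0],[0,0,0,0,0,0,0],[0,0,0,0,0,0,0]]]'
```

```text
t: 6.45
tcp_pos: [0.506, -0.1602, 0.0673]
tool_rot: [0.998, -0.063, 0.001, 0.0]
force: [0.2, -0.0, 0.1]
finger_gap: 0.003
gripper_force: 0.0
```

```bash
python3 -m pendant '[[[0,0,0.0025,0,0,0,0],[0,0,0.0025,0,0,0,0],[0,0,0.0025,0,0,0,0],[0,0,0.00125,0,0,0,0],[0,0,0.00125,0,0,0,0],[0,0,0.00125,0,0,0,0],[0,0,0,0,0,0,0],[0,0,0,0,0,0,0]]]'
```

```text
t: 7.25
tcp_pos: [0.5056, -0.16, 0.0576]
tool_rot: [0.998, -0.063, 0.0, 0.0]
force: [-0.4, 0.2, 2.3]
finger_gap: 0.001
gripper_force: 1.2
```

```bash
python3 -m pendant '[[[0,0,0.0013,0,0,0,0],[0,0,0.0013,0,0,0,0],[0,0,0.001,0,0,0,0],[0,0,0,0,0,0,0],[0,0,0,0,0,0,0],[0,0,0,0,0,0,0]]]'
```

```text
t: 7.85
tcp_pos: [0.5056, -0.16, 0.055]
tool_rot: [0.998, -0.063, 0.0, 0.0]
force: [-0.3, -0.2, 6.0]
finger_gap: 0.0
gripper_force: 3.0
```

Force is 6 N, above the 4.2 N at the stop, so the key is bottomed. I'll add a touch more, then hold for over 2 s.

```bash
python3 -m pendant '[[[0,0,0.0006,0,0,0,0],[0,0,0,0,0,0,0],[0,0,0,0,0,0,0],[0,0,0,0,0,0,0],[0,0,0,0,0,0,0],[0,0,0,0,0,0,0],[0,0,0,0,0,0,0],[0,0,0,0,0,0,0],[0,0,0,0,0,0,0],[0,0,0,0,0,0,0],[0,0,0,0,0,0,0],[0,0,0,0,0,0,0],[0,0,0,0,0,0,0],[0,0,0,0,0,0,0],[0,0,0,0,0,0,0],[0,0,0,0,0,0,0],[0,0,0,0,0,0,0],[0,0,0,0,0,0,0],[0,0,0,0,0,0,0],[0,0,0,0,0,0,0]]]'
python3 -m pendant '[[[0,0,0,0,0,0,0],[0,0,0,0,0,0,0],[0,0,0,0,0,0,0],[0,0,0,0,0,0,0],[0,0,0,0,0,0,0]]]'
```

```text
t: 9.85
tcp_pos: [0.5056, -0.16, 0.0549]
tool_rot: [0.998, -0.063, 0.0, 0.0]
force: [-1.1, -0.2, 9.1]
finger_gap: 0.0
gripper_force: 4.5
t: 10.35
tcp_pos: [0.5055, -0.16, 0.0549]
tool_rot: [0.998, -0.063, 0.0, 0.0]
force: [-0.6, -0.3, 8.9]
finger_gap: 0.001
gripper_force: 4.5
```

```bash
python3 -m pendant '[[[0,0,-0.01,0,0,0,0],[0,0,-0.015,0,0,0,0],[0,0,-0.025,0,0,0,0],[0,0,-0.025,0,0,0,0],[0,0,-0.025,0,0,0,0],[0,0,0,0,0,0,0],[0.0385,0,0,0,0,0,0],[0.0385,0,0,0,0,0,0],[0.038,0,0,0,0,0,0],[0,0,0,0,0,0,0],[0,0,0.02,0,0,0,0],[0,0,0.02,0,0,0,0],[0,0,0.0145,0,0,0,0],[0,0,0,0,0,0,0],[0,0,0,0,0,0,0]]]'
python3 -m pendant '[[[-0.005,0,0,0,0,0,0],[-0.005,0,0,0,0,0,0],[-0.005,0,0,0,0,0,0],[-0.005,0,0,0,0,0,0],[-0.005,0,0,0,0,0,0]]]'
```

```text
t: 11.85
tcp_pos: [0.5962, -0.1713, 0.0902]
tool_rot: [0.998, -0.063, -0.001, -0.0]
force: [0.1, 0.3, -0.2]
finger_gap: 0.001
gripper_force: 0.0
t: 12.35
tcp_pos: [0.5773, -0.1691, 0.0912]
tool_rot: [0.998, -0.063, 0.001, 0.0]
force: [1.5, -0.0, 1.2]
finger_gap: -0.001
gripper_force: 0.8
```

```bash
python3 -m pendant '[[[-0.005,0,0,0,0,0,0],[-0.005,0,0,0,0,0,0],[-0.005,0,0,0,0,0,0],[-0.005,0,0,0,0,0,0],[-0.005,0,0,0,0,0,0],[-0.005,0,0,0,0,0,0],[-0.005,0,0,0,0,0,0],[-0.005,0,0,0,0,0,0],[-0.005,0,0,0,0,0,0],[-0.005,0,0,0,0,0,0],[-0.005,0,0,0,0,0,0],[-0.005,0,0,0,0,0,0],[-0.004,0,0,0,0,0,0],[0,0,0,0,0,0,0],[0,0,0,0,0,0,0]]]'
python3 -m pendant '[[[-0.0015,0,0,0,0,0,0],[-0.0015,0,0,0,0,0,0],[-0.0015,0,0,0,0,0,0],[0,0,0,0,0,0,0],[0,0,0,0,0,0,0]]]'
```

```text
t: 13.85
tcp_pos: [0.5251, -0.1619, 0.0902]
tool_rot: [0.998, -0.063, -0.001, -0.001]
force: [-0.2, -0.3, 0.3]
finger_gap: 0.001
gripper_force: 0.0
t: 14.35
tcp_pos: [0.5223, -0.1619, 0.0905]
tool_rot: [0.998, -0.063, -0.0, -0.0]
force: [0.4, 1.0, -0.1]
finger_gap: -0.001
gripper_force: 0.4
```

```bash
python3 -m pendant '[[[-0.001,0,0,0,0,0,0],[-0.001,0,0,0,0,0,0],[0,0,0,0,0,0,0],[0,0,0,0,0,0,0]]]'; python3 -m pendant '[[[-0.001,0,0,0,0,0,0],[0,0,0,0,0,0,0],[0,0,0,0,0,0,0]]]'
```

```text
t: 14.75
tcp_pos: [0.5213, -0.1619, 0.0906]
tool_rot: [0.998, -0.063, 0.0, 0.0]
force: [2.5, -0.0, -1.1]
finger_gap: -0.005
gripper_force: 1.3
t: 15.05
tcp_pos: [0.5212, -0.162, 0.0907]
tool_rot: [0.998, -0.063, 0.001, 0.0]
force: [5.6, 2.7, -2.4]
finger_gap: 0.001
gripper_force: 2.3
```

The TCP stopped moving and the force rose to 5.6 N, so the shutter is at its closed stop. I'll back off, rise and look.

```bash
python3 -m pendant '[[[0.015,0,0,0,0,0,0],[0,0,-0.03,0,0,0,0],[0,0,-0.04,0,0,0,0],[0,0,-0.05,0,0,0,0],[-0.03,0,-0.04,0,0,0,0],[-0.04,0,0,0,0,0,0],[0,0,0,0,0,0,0],[0,0,0,0,0,0,0],[0,0,0,0,0,0,0]]]'
python3 - <<'E'
from h import *
s=eyes.snapshot("wrist");t=monitor.sense();print(t["tcp_pos"],t["force"])
cv2.imwrite("pics/w3.png",s["pixels"][...,::-1])
E
```

```text
t: 15.95
tcp_pos: [0.4767, -0.1565, 0.2183]
tool_rot: [0.998, -0.063, -0.0, 0.0]
force: [-0.3, 0.5, -0.1]
finger_gap: 0.003
gripper_force: 0.0
[ 0.47691846 -0.15655305  0.21822243] [ 0.08691931 -0.330731    0.62393254]
```

View pics/w3.png

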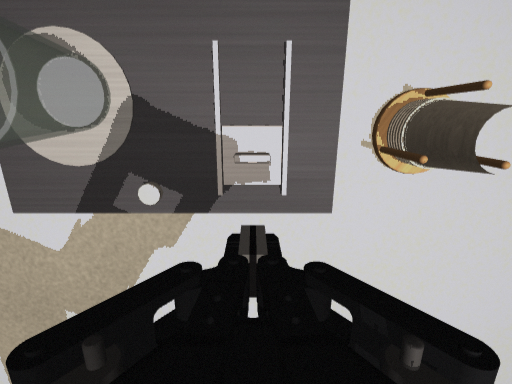

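The picture shows the plate over the well (rows 126-186). Its centre is about 39 mm behind the start key at (149,194), where 40 mm means fully closed, and everything else still stands. I'm handing in.

```bash
python3 -c "
from station import job
print(job.sign_off())"
```

```text
the job is handed in; nothing more can be done
None
```

I pushed the shutter open, held the reset key down for about 2.5 s and pushed the shutter closed against its stop. The last picture showed nothing out of place, and I handed the job in at about 16 s of the 51 s; no verdict came back.

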